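Find and flag the loose wing nut on the canner

TASK

One of the four wing nuts on the canner's lid has worked loose: feel them one by one with a gentle clockwise twist, never moving a tight one more than a few degrees, until you find the one that gives easily, and run that one on clockwise by about an eighth of a turn (45 degrees) to be sure. Then flag it by pulling the steel tell-tale tab between its wings fully up, leaving the other tabs down. Do not press hard on the lid, and leave the other things on the stove where they are.

Things in the scene. Friction and masses are not known exactly. Their poses are not given: they have to be found in the camera images.
- canner: Aluminium stove-top canner, a round pot fixed on the burners, 280 mm across, 130 mm high to its flat lid face. Origin: centre of its underside, on the stove top. Four black wing nuts stand on the lid, 98 mm from its centre, a quarter of the way round from each other. A regulator weight in the middle stands 25 mm above the lid face, 26 mm across.
- stud_1 (a point): A point on the lid face, on the axis of one wing nut. Its x axis is the direction of the nut's wings at the start, within 3 degrees. Wings: upright plate 44 mm long, 11 mm thick, 11 to 38 mm above the lid face; below it a hub 21 mm across. Out of the slot between the wings a steel tell-tale tab rises to 58 mm: 8 mm thick, its head 20 mm long from 48 to 58 mm.
- stud_2 (a point): A point on the lid face, on the axis of one wing nut. Its x axis is the direction of the nut's wings at the start, within 3 degrees. Wings: upright plate 44 mm long, 11 mm thick, 11 to 38 mm above the lid face; below it a hub 21 mm across. Out of the slot between the wings a steel tell-tale tab rises to 58 mm: 8 mm thick, its head 20 mm long from 48 to 58 mm.
- stud_3 (a point): A point on the lid face, on the axis of one wing nut. Its x axis is the direction of the nut's wings at the start, within 3 degrees. Wings: upright plate 44 mm long, 11 mm thick, 11 to 38 mm above the lid face; below it a hub 21 mm across. Out of the slot between the wings a steel tell-tale tab rises to 58 mm: 8 mm thick, its head 20 mm long from 48 to 58 mm.
- stud_4 (a point): A point on the lid face, on the axis of one wing nut. Its x axis is the direction of the nut's wings at the start, within 3 degrees. Wings: upright plate 44 mm long, 11 mm thick, 11 to 38 mm above the lid face; below it a hub 21 mm across. Out of the slot between the wings a steel tell-tale tab rises to 58 mm: 8 mm thick, its head 20 mm long from 48 to 58 mm.
- nut_a (a joint): Angle (rad) one wing nut has been turned since the start (0 for tight and loose alike), positive clockwise from above (tightening). Which nut stands on which stud changes every time. Three nuts are tight and yield only at 0.45 to 0.55 N m; one is loose and turns at about 0.07 N m. No spring, no stop within 3 rad.
- flag_a (a joint): Height (m) to which the steel tell-tale tab of wing nut nut_a has been pulled up: 0 down, 0.016 fully up at its stop. It slides straight up with 3 N, stays where it is left and turns with its nut.
- nut_b (a joint): Angle (rad) one wing nut has been turned since the start (0 for tight and loose alike), positive clockwise from above (tightening). Which nut stands on which stud changes every time. Three nuts are tight and yield only at 0.45 to 0.55 N m; one is loose and turns at about 0.07 N m. No spring, no stop within 3 rad.
- flag_b (a joint): Height (m) to which the steel tell-tale tab of wing nut nut_b has been pulled up: 0 down, 0.016 fully up at its stop. It slides straight up with 3 N, stays where it is left and turns with its nut.
- nut_c (a joint): Angle (rad) one wing nut has been turned since the start (0 for tight and loose alike), positive clockwise from above (tightening). Which nut stands on which stud changes every time. Three nuts are tight and yield only at 0.45 to 0.55 N m; one is loose and turns at about 0.07 N m. No spring, no stop within 3 rad.
- flag_c (a joint): Height (m) to which the steel tell-tale tab of wing nut nut_c has been pulled up: 0 down, 0.016 fully up at its stop. It slides straight up with 3 N, stays where it is left and turns with its nut.
- nut_d (a joint): Angle (rad) one wing nut has been turned since the start (0 for tight and loose alike), positive clockwise from above (tightening). Which nut stands on which stud changes every time. Three nuts are tight and yield only at 0.45 to 0.55 N m; one is loose and turns at about 0.07 N m. No spring, no stop within 3 rad.
- flag_d (a joint): Height (m) to which the steel tell-tale tab of wing nut nut_d has been pulled up: 0 down, 0.016 fully up at its stop. It slides straight up with 3 N, stays where it is left and turns with its nut.
- white_cup: White cup standing upside down, 80 mm across, 88 mm high; a bystander. Origin: centre of its underside.
- toothpick_jar: Small clear jar with a lid, 45 mm across, 87 mm high; a bystander. Origin: centre of its underside.
- teaspoon: Steel teaspoon, 137 mm long; a bystander. Origin: centre of its underside.
- pepper_mill: Turned wooden pepper mill, 58 mm across, 150 mm high; a bystander. Origin: centre of its underside.
- jar_cumin: Spice jar with a dark screw cap, 42 mm across, 108 mm high; a bystander. Origin: centre of its underside.
- oil_bottle: Tall slim bottle, 62 mm across, 237 mm high; a bystander. Origin: centre of its underside.
- jar_clove: Spice jar with a screw cap, 42 mm across, 120 mm high; a bystander. Origin: centre of its underside.
- violet_box: Small flat carton, 92 x 55 x 40 mm; a bystander. Origin: centre of its underside.

How it is judged (in metres and radians):
On the way:
1. The loose nut has been run on clockwise by at least 0.45 rad (26 degrees), its tell-tale still down (value of joint nut_b above 0.45 rad and value of joint flag_b below 0.005 m), for 0.2 s.
At the end, for the whole second after the job is handed in: The tell-tale of the loose nut stands up by at least 12 of its 16 mm; the loose nut stands 0.45 to 1.2 rad clockwise of where it started; the three tight nuts are within 0.2 rad of where they started and their tell-tales are down (under 5 mm) (value of joint flag_b above 0.012 m and value of joint nut_b between 0.45 and 1.2 rad and value of joint each of flag_a, flag_c, flag_d below 0.005 m and value of joint nut_a between -0.2 and 0.2 rad and value of joint nut_c between -0.2 and 0.2 rad and value of joint nut_d between -0.2 and 0.2 rad); the robot touches nothing.
It fails at once if A tight wing nut was turned by more than 0.2 rad (11 degrees) either way (value of joint any of nut_a, nut_c, nut_d above 0.2 rad or value of joint any of nut_a, nut_c, nut_d below -0.2 rad).
It fails at once if The loose nut was backed off (more than 0.3 rad anticlockwise) or run on too far (more than 1.2 rad) (value of joint nut_b below -0.3 rad or value of joint nut_b above 1.2 rad).
It fails at once if The tell-tale of a tight nut was pulled up by more than 5 mm (value of joint any of flag_a, flag_c, flag_d above 0.005 m).
It fails at once if The robot pressed on the canner with more than 25 N (contact force between any of the fingers, the arm and canner above 25 N).
It fails at once if A bystander was moved by more than 25 mm (distance of any of white_cup, toothpick_jar, teaspoon, pepper_mill, jar_cumin, oil_bottle, jar_clove, violet_box from where it was at the start of the episode above 0.025 m).
It also fails if it takes over 61 s, if anything falls off the work surface, if the arm or the gripper's body presses on something with over 40 N, if the wrist force passes 120 N, or if a joint passes its speed limit or range.

ROBOT

A 7-joint arm with a two-finger parallel gripper is mounted at the origin on a cart in front of the work surface, level with it; the furniture and walls round the work are solid. World frame = base frame: x ahead of the robot, y to its left, z up, the work surface at z = 0. Lengths are in mm, angles in rad, forces in N, time in s.
With the tool pointing down it reaches from about 400 to 900 mm from the base axis. Payload 5.6 kg.
Tool frame: the origin (TCP) lies midway between the tips of the shut fingers; the grasp point (between the pads) lies 19 mm behind it; z points along the fingers, y is the line along which they close (so a half turn about z gives the same grasp; the last joint's range is limited). The gripper opens to 92 mm and grips with 3 to 60 N. Pads are 20 mm wide; open, the fingers measure 128 mm over their backs; the gripper's body (75 mm by 189 mm) begins 69 mm behind the grasp point.
Start: joints at [-1.204, 0.468, -0.012, 1.603, 0.006, 1.071, -0.056], TCP at [259.017, 596.17, 214.592] pointing down, gripper open.
Joint ranges: [-2.53, 2.53], [-0.31, 2.02], [-1.57, 1.55], [0.28, 2.44], [-1.29, 4.43], [0.15, 1.84], [-2.92, 2.92]. Speed limits (rad/s): [2.57, 2.57, 3.14, 3.14, 3.14, 3.14, 3.14].

INTERFACE

Orientations are given as a rotation vector (axis times angle).
In Python, from cell import robot, grip, kin, viewer gives the robot as it stands. Calls block until the motion is done:
- robot.movep(position, orientation): joint-space move of the TCP to a pose.
- robot.servo_line(position, feed=150, rotation=None): straight line of the TCP; rotation=None keeps the orientation; feed is the mean speed in mm/s.
- robot.goto_joints(angles): joint-space move.
- grip(opening, newtons=None): opening from 0.0 (shut) to 1.0 (fully open); newtons is the grip in N (None keeps the last); returns when the fingers have stopped.
- robot.hold(seconds).
- kin.ik(position, orientation): joint angles nearest the present ones, or None.
- robot.observe(): the state.
- viewer.read_camera(name): name is "scene" or "top"; returns the picture (480x640x3 uint8, red, green, blue); there is no depth.
- viewer.camera_info(name): a dict with "camera_matrix" (3x3 intrinsics, pixels), "k1" (the pictures are not rectified: a ray, as slopes to the right and down, at radius r is drawn at 1 + k1 r^2 times it, then the intrinsics apply), "R" (3x3) and "t" (3): a world point X has camera coordinates R X + t. Camera axes: x right, y down, z forward; pixel columns grow to the right and rows downward; lengths in mm; the calibration is good to about 2 mm. A picture is of the moment at which its call begins. camera_info takes no time and is no camera call.
A pose or a line that the arm cannot do raises robot.IKError and nothing moves.
- robot.job_done(): hands the job in; it is judged then, once.
Trained networks look in the newest picture that a camera, given by its name, has taken for a name from the list of things; names that differ only in an ending like _2 or _b are one class to them, and where a whole thing is asked for, a point or a joint stands for the part that bears it (a point fixed in the world has none). Each returns a list of dicts, best first, with "confidence" (0 to 1); they miss things now and then, are a little off and sometimes report something else, mostly with a low value. They report only what shows in the picture. A call takes as long as a camera call.
- viewer.silhouettes(name, camera): "mask" (480x640 bool, what is visible of it).
- viewer.pinpoint(name, camera): "at" ([x, y, z] in mm, in the coordinates of the camera as it stood for that picture, good to about 4 mm: a listed point, or the origin of a listed thing).
The state is a dict: "t": time; "joints": joint angles; "joint_velocities": joint speeds; "joint_torque": joint torques, N m; "tcp_pos": TCP position; "tcp_rot": TCP orientation; "contact_force": force on the tool from outside, world axes, zero at the start; "wrist_torque": the same for the moment, N m; "grip_width": opening from 0.0 (shut) to 1.0 (fully open); "grip_force": force on a finger pad.
Only numpy, scipy, OpenCV 4.12 (cv2) and the standard library are available. Lean on these libraries where they do the work, as an engineer would, in place of code of your own. Each camera call takes 0.05 s, during which the arm holds its last target. There are 200 camera calls.

## Working session

There is one attempt and no reset: what is moved stays moved. The work goes in short steps, each a Python script; the robot and the scene stay as the last script left them, time stands still between calls to the robot, and variables do not carry over. Pictures are saved under pics/ and viewed, at most 10 in all, crops included, and the job is handed in when it is done.

```bash
ls; mkdir -p pics
python3 - <<'E'
from cell import robot, grip, kin, viewer
import numpy as np, cv2
for c in ["scene","top"]:
    im=viewer.read_camera(c); cv2.imwrite(f"pics/{c}0.png",im[:,:,::-1])
    ci=viewer.camera_info(c); R=np.array(ci["R"]);t=np.array(ci["t"])
    print(c,ci["camera_matrix"],ci["k1"],(-R.T@t).round(0))
    for n in ["canner","stud_1","white_cup","oil_bottle","pepper_mill","jar_cumin","jar_clove","toothpick_jar","violet_box"]:
        for d in viewer.pinpoint(n,c)[:5]:
            print(n,round(d["confidence"],2),(R.T@(np.array(d["at"])-t)).round(1), {k:v for k,v in d.items() if k not in("at","confidence")})
o=robot.observe();print(o)
E
```

```text
pics
scene [[551.8699692    0.         313.70009688]
 [  0.         551.8699692  233.57865575]
 [  0.           0.           1.        ]] 0.03007605089787766 [ 389.  742. 1106.]
canner 0.74 [ 579.9 -114.9   -4.6] {}
stud_1 0.93 [ 521.2 -193.1  129.9] {}
stud_1 0.87 [499.5 -58.9 130. ] {}
stud_1 0.82 [ 656.  -173.5  134.5] {}
stud_1 0.61 [634.5 -40.1 130.2] {}
white_cup 0.79 [634.  154.3  -1.9] {}
oil_bottle 0.78 [7.598e+02 7.630e+01 6.000e-01] {}
oil_bottle 0.67 [444.2 130.6   3.2] {}
pepper_mill 0.72 [743.1 172.2   1.4] {}
pepper_mill 0.38 [441.5 127.1   2.5] {}
pepper_mill 0.3 [ 717.5 -317.4    2.1] {}
jar_cumin 0.69 [ 720.6 -317.7    2.9] {}
jar_cumin 0.51 [441.  129.5   2.9] {}
jar_clove 0.65 [ 375.  -305.7   -2.1] {}
toothpick_jar 0.92 [379.7 174.2  -0.7] {}
toothpick_jar 0.23 [ 3.747e+02 -3.032e+02 -3.000e-01] {}
violet_box 0.8 [362.6  11.6   2.6] {}
violet_box 0.42 [637.6 -41.5 129.6] {}
top [[450.02277304   0.         325.70290627]
 [  0.         450.02277304 241.07393028]
 [  0.           0.           1.        ]] -0.08526435407955266 [ 383.  -62. 1146.]
canner 0.83 [ 5.805e
[... 626 characters left out ...]
46749339, -0.01159582,  1.60270685,  0.00601011,
        1.07138173, -0.05627212]), 'joint_velocities': array([ 1.26476068e-04, -3.65162581e-05,  1.25602529e-04,  1.08471950e-03,
       -8.12196795e-04,  6.50159332e-04, -7.29554557e-04]), 'joint_torque': array([-3.42556214e-04, -5.20426583e+01, -1.27883744e-02, -2.44053376e+01,
       -5.67144749e-02,  1.14371147e-02,  3.81504458e-05]), 'tcp_pos': array([259.01880895, 596.17303111, 214.5938168 ]), 'tcp_rot': array([6.39253451e-01, 3.07580931e+00, 5.84188041e-05]), 'contact_force': array([-0.70636953, -0.70573097, -0.24829524]), 'wrist_torque': array([ 0.03497625, -0.01452938, -0.01448702]), 'grip_force': 0.0, 'grip_width': 0.999047654873572}
```

```bash
cat > h.py <<'E'
from cell import robot, grip, kin, viewer
import numpy as np, cv2
def proj(X,c):
    ci=viewer.camera_info(c);K=np.array(ci["camera_matrix"])
    p=X@np.array(ci["R"]).T+np.array(ci["t"]); s=p[...,:2]/p[...,2:]
    s=s*(1+ci["k1"]*(s**2).sum(-1,keepdims=True))
    return s@K[:2,:2].T+K[:2,2]
def ortho(im,c,x0,x1,y0,y1,z,px):  # up=+x, left=+y
    xs=np.arange(x1,x0,-1/px);ys=np.arange(y1,y0,-1/px)
    X=np.stack([np.repeat(xs[:,None],len(ys),1),np.repeat(ys[None],len(xs),0),np.full((len(xs),len(ys)),float(z))],-1)
    m=proj(X,c).astype(np.float32)
    return cv2.remap(im,m[...,0],m[...,1],cv2.INTER_CUBIC)
E
python3 - <<'E'
from h import *
S=[(520,-193.5),(499,-60.5),(656.5,-174.5),(636,-38)]
rows=[]
for c in ["scene","top"]:
    im=cv2.imread(f"pics/{c}0.png")
    r=[]
    for x,y in S:
        o=ortho(im,c,x-40,x+40,y-40,y+40,168,2.5)
        cv2.line(o,(100,90),(100,110),(0,0,255),1);cv2.line(o,(90,100),(110,100),(0,0,255),1);r.append(o)
    rows.append(np.hstack(r))
cv2.imwrite("pics/orth.png",np.vstack(rows))
E
```

```text
(no output)
```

View pics/scene0.png

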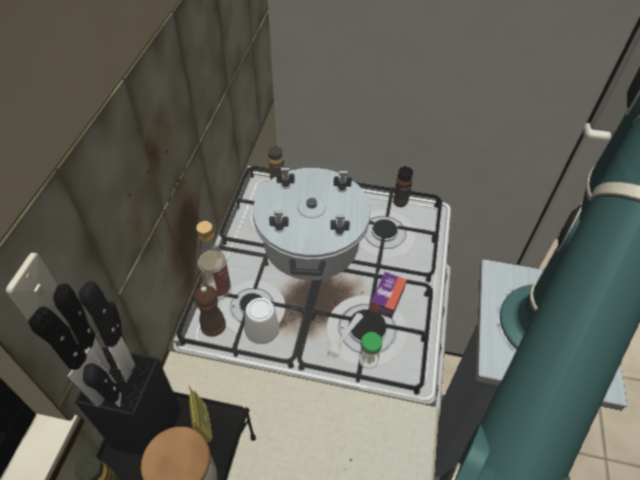

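View pics/orth.png

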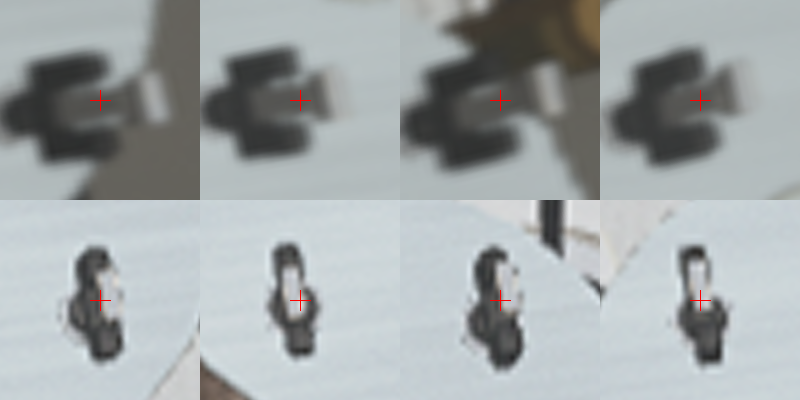

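Scene view: the canner is at about (311,205), with nuts at (285,178), (343,180), (278,221) and (340,223). The rectified crops show all wings lying nearly along world x, turned about +7 to +11°. Next I fit the stud pattern and check reach.

```bash
cat >> h.py <<'E'
from scipy.spatial.transform import Rotation as Ro
def rot(a,flip=0):  # tool down, wings (plate) along angle a (rad), closing across it
    a=a+np.pi*flip; y=np.array([-np.sin(a),np.cos(a),0]);z=np.array([0,0,-1.]);
    return Ro.from_matrix(np.stack([np.cross(y,z),y,z],1)).as_rotvec()
E
python3 - <<'E'
from h import *
from scipy.optimize import least_squares
M=np.array([[[521.2,-193.1],[519.2,-193.8]],[[499.5,-58.9],[498.7,-61.6]],[[634.5,-40.1],[637,-35.4]],[[656,-173.5],[657.5,-175.5]]])
def st(p): 
    a=p[2]-np.arange(4)*np.pi/2
    return p[:2]+98*np.stack([np.cos(a),np.sin(a)],1)
f=least_squares(lambda p:(st(p)[:,None]-M).ravel(),[578,-116,np.radians(233)])
S=st(f.x);print(f.x,S.round(1),(M.mean(1)-S).round(1).tolist())
im=cv2.imread("pics/top0.png")
A=[]
for x,y in S:
    o=ortho(im,"top",x-40,x+40,y-40,y+40,168,5)
    d=(o.max(2)<95); d[:, :100]=0; d[:,300:]=0
    n,l,s,_=cv2.connectedComponentsWithStats(d.astype(np.uint8)); d=l==1+np.argmax(s[1:,4])
    v,u=np.nonzero(d); 
    t,b=v<v.min()+35, v>v.max()-35
    dx=(v[b].mean()-v[t].mean()); dy=u[b].mean()-u[t].mean()
    print(v.min(),v.max(),u[t].mean(),u[b].mean(),np.degrees(np.arctan2(dy,dx)).round(1))
for x,y in S:
  for fl in (0,1):
    print([ (lambda q: None if q is None else np.round(q,2).tolist())(kin.ik([x,y,z],rot(np.radians(g),fl))) for z,g in((260,8),(143,8),(143,-45))])
E
```

```text
[ 577.95       -116.4875        4.07961938] [[ 520.  -195.5]
 [ 498.9  -58.5]
 [ 635.9  -37.5]
 [ 657.  -174.4]] [[0.2, 2.1], [0.2, -1.7], [-0.2, -0.3], [-0.2, -0.1]]
101 318 176.44600938967136 198.36078965282505 6.9
173 308 187.42364532019704 208.41443633414437 12.3
195 323 205.70292887029288 220.52929292929292 9.7
101 334 180.50658978583195 208.83241925655088 8.2
[[-0.34, 0.31, 0.79, 1.83, -0.25, 1.1, 2.25], [-0.13, 0.43, 0.54, 1.93, -0.29, 0.86, 2.27], [-0.29, 0.48, 0.76, 1.94, -0.42, 0.89, 1.47]]
[[-0.49, 0.37, 1.0, 1.83, -0.34, 1.13, -0.79], [-0.47, 0.59, 1.05, 1.95, -0.63, 0.97, -0.56], [-0.61, 0.82, 1.35, 1.95, -0.89, 1.15, -1.25]]
[[-0.43, 0.17, 0.55, 1.94, -0.1, 1.06, 1.87], [-0.31, 0.33, 0.43, 2.05, -0.19, 0.81, 1.94], [-0.4, 0.34, 0.54, 2.05, -0.24, 0.81, 1.07]]
[[-0.71, 0.2, 0.87, 1.95, -0.17, 1.07, -1.19], [-0.65, 0.41, 0.87, 2.06, -0.41, 0.85, -0.97], [-0.92, 0.71, 1.35, 2.08, -0.82, 1.06, -1.51]]
[[-0.26, 0.41, 0.37, 1.61, -0.16, 1.15, 1.85], [-0.19, 0.53, 0.26, 1.71, -0.16, 0.93, 1.85], [-0.31, 0.54, 0.43, 1.72, -0.27, 0.94, 1.02]]
[[-0.53, 0.47, 0.75, 1.63, -0.34, 1.18, -1.13], [-0.5, 0.6, 0.71, 1.73, -0.46, 0.98, -1.04], [-0.8, 0.96, 1.34, 1.75, -0.98, 1.28, -1.57]]
[[-0.21, 0.53, 0.62, 1.51, -0.32, 1.21, 2.17], [-0.11, 0.62, 0.47, 1.61, -0.32, 0.99, 2.17], [-0.21, 0.65, 0.61, 1.61, -0.42, 1.02, 1.33]]
[[-0.32, 0.57, 0.81, 1.51, -0.43, 1.24, -0.88], [-0.31, 0.7, 0.79, 1.62, -0.56, 1.06, -0.79], [-0.54, 1.02, 1.34, 1.63, -1.02, 1.34, -1.4]]
```

```bash
cat >> h.py <<'E'
S=np.array([[520.,-195],[499,-59],[636,-37.5],[657,-174.4]])
A0=np.radians(8.5)
E
python3 - <<'E'
from h import *
x,y=S[1]
robot.movep([x,y,230],rot(A0)); 
grip(0.4,15)
o=robot.observe();print(o["t"],o["tcp_pos"],o["grip_width"],o["contact_force"],o["wrist_torque"])
robot.servo_line([x,y,195],feed=150)
im=viewer.read_camera("scene");im2=viewer.read_camera("top")
p=proj(np.array([x,y,168.]),"scene").astype(int);q=proj(np.array([x,y,168.]),"top").astype(int);print(p,q)
f=lambda i,p:cv2.resize(i[p[1]-50:p[1]+50,p[0]-50:p[0]+50,::-1],(400,400),interpolation=cv2.INTER_CUBIC)
cv2.imwrite("pics/a.png",np.hstack([f(im,p),f(im2,q)]))
print(robot.observe()["t"])
E
```

```text
4.3917 [499.00843593 -59.02698414 230.00469186] 0.4004500135710662 [-0.1330558   0.21776803  0.30403886] [ 0.02561321  0.01042735 -0.0229002 ]
[339 220] [320 260]
4.875
```

View pics/a.png

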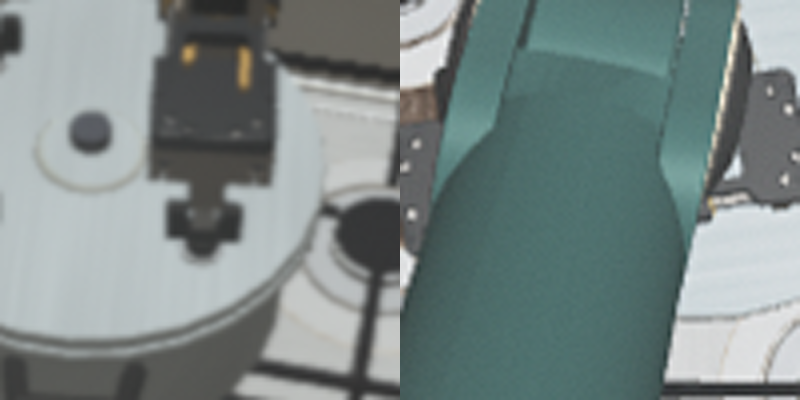

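The left crop shows the gripper directly over nut 2, at about (203,215). The wings are symmetric about the finger. Next: descend and feel.

```bash
cat >> h.py <<'E'
def down(x,y,z,a,z0=195):
    b=robot.observe()["contact_force"]
    for zz in np.arange(z0-8,z-0.1,-8).tolist()+[z]:
        robot.servo_line([x,y,zz],feed=100)
        f=robot.observe()["contact_force"]-b
        if abs(f[2])>6: print("CONTACT",zz,f.round(1)); robot.servo_line([x,y,zz+10],feed=100); return False
    return True
def feel(i,N=15,z=146,lim=0.22,steps=5,deg=1.5):
    x,y=S[i]
    if not down(x,y,z,A0): return None
    b=robot.observe(); grip(0.0,N); o=robot.observe()
    T=lambda o:(o["wrist_torque"]-b["wrist_torque"]).round(3)
    print("nut",i,"t",round(o["t"],2),"width",o["grip_width"],"gf",o["grip_force"],"F",(o["contact_force"]-b["contact_force"]).round(1),"T",T(o))
    for k in range(1,steps+1):
        robot.servo_line([x,y,z],feed=60,rotation=rot(A0-np.radians(deg*k))); o=robot.observe()
        print(k*deg,"T",T(o),"F",(o["contact_force"]-b["contact_force"]).round(1),"gw",round(o["grip_width"],4))
        if np.abs(T(o)[2])>lim: break
    print("t",o["t"])
E
python3 - <<'E'
from h import *
feel(1,steps=3)
E
```

```text
nut 1 t 7.13 width 0.11658994304739857 gf 15.000097453594208 F [-0.6  3.4  1.1] T [ 0.599  0.129 -0.106]
1.5 T [ 0.969  0.246 -0.027] F [-2.   4.3  2. ] gw 0.1136
3.0 T [ 1.209  0.361 -0.035] F [-1.2  5.6  2.2] gw 0.1159
4.5 T [ 1.182  0.304 -0.055] F [-1.5  6.9  2.8] gw 0.1185
t 7.8833
```

Run:
```python
from h import *
x,y=S[1]; b=robot.observe()
for d in (6,7.5,9):
    robot.servo_line([x,y,146],feed=60,rotation=rot(A0-np.radians(d))); o=robot.observe()
    print(d,"dT",(o["wrist_torque"]-b["wrist_torque"]).round(3),"dF",(o["contact_force"]-b["contact_force"]).round(1),"gw",round(o["grip_width"],4))
print(o["t"],o["joints"].round(2))
```

```text
6 dT [-0.011  0.008  0.041] dF [ 0.3 -1.6 -0.9] gw 0.1128
7.5 dT [ 0.057 -0.049  0.022] dF [ 0.7 -0.5 -0.4] gw 0.1128
9 dT [ 0.066 -0.034  0.015] dF [-0.  -1.5 -0.4] gw 0.1161
8.6333 [-0.39  0.33  0.53  2.05 -0.23  0.82  1.83]
```

Nut 2 seems to give easily: the torque stays flat at about 0.07 N m and the pads stay flush. I'll feel another nut for contrast before committing.

Run:
```python
from h import *
x,y=S[1]
grip(0.4,15); robot.servo_line([x,y,205],feed=150)
x,y=S[2]; robot.servo_line([x,y,205],feed=250,rotation=rot(A0)); robot.servo_line([x,y,195],feed=150)
feel(2,steps=4)
```

```text
nut 2 t 12.95 width 0.12323083802690736 gf 14.999949485063553 F [ 0.5 -2.8 -0. ] T [-0.666 -0.25   0.272]
1.5 T [-1.043 -0.295  0.298] F [ 0.3 -4.5 -0.1] gw 0.1214
t 13.2
```

Nut 3 resists at once, with 0.27–0.30 N m against 0.07 on nut 2, so nut 2 is the loose one. I'll run it on, watching the torque.

Run:
```python
from h import *
x,y=S[2]
grip(0.4,15); robot.servo_line([x,y,205],feed=150)
x,y=S[1]+[0,1]; a=A0-np.radians(9)
robot.servo_line([x,y,205],feed=250,rotation=rot(a)); robot.servo_line([x,y,195],feed=150)
if down(x,y,146,a):
    b=robot.observe(); grip(0,20)
    for d in (9,15,21,27,33,39,45,48):
        robot.servo_line([x,y,146],feed=60,rotation=rot(A0-np.radians(d))); o=robot.observe()
        T=(o["wrist_torque"]-b["wrist_torque"]).round(3)
        print(d,T,(o["contact_force"]-b["contact_force"]).round(1),round(o["grip_width"],4),round(o["t"],1))
        if abs(T[2])>0.33: print("STOP");break
    robot.hold(0.3)
```

```text
9 [-0.118  0.049  0.07 ] [-0.3 -1.   0.1] 0.113 17.8
15 [-0.19  -0.019 -0.035] [-0.5 -1.4  1.1] 0.1167 18.0
21 [-0.251  0.068 -0.108] [ 0.  -0.5  0.8] 0.1148 18.3
27 [-0.183  0.016 -0.068] [-1.  -1.   1.4] 0.1148 18.5
33 [-0.16   0.028 -0.059] [-2.2 -0.4  2.2] 0.1127 18.8
39 [-0.176 -0.071 -0.028] [-0.6 -0.9  2.6] 0.1148 19.0
45 [-0.142 -0.122 -0.115] [-1.2 -1.   1.5] 0.1161 19.3
48 [ 0.007 -0.104 -0.047] [0.2 0.  0.9] 0.1141 19.6
```

Run:
```python
from h import *
x,y=S[1]+[0,1]
grip(0.4,25); robot.servo_line([x,y,173],feed=100); b=robot.observe()
grip(0,25); o=robot.observe(); print("gw mm",o["grip_width"]*92,o["grip_force"])
for dz in (4,8,12,15,16,17):
    robot.servo_line([x,y,173+dz],feed=50); o=robot.observe(); F=(o["contact_force"]-b["contact_force"]).round(1)
    print(dz,F,o["tcp_pos"][2].round(1))
    if abs(F[2])>10: break
grip(0.4); robot.servo_line([x,y,240],feed=150)
robot.servo_line([x-60,y+330,260],feed=300)
im=viewer.read_camera("scene");im2=viewer.read_camera("top")
f=lambda i,p:cv2.resize(i[p[1]-50:p[1]+50,p[0]-50:p[0]+50,::-1],(400,400),interpolation=cv2.INTER_CUBIC)
c=np.array([578.,-116,168])
cv2.imwrite("pics/b.png",np.hstack([f(im,proj(c,"scene").astype(int)),f(im2,proj(c,"top").astype(int))]))
print(robot.observe()["t"])
```

```text
gw mm 7.8453927656551885 24.999441727995872
4 [0.  0.1 0.9] 177.4
8 [-0.6  0.3  3.1] 181.5
12 [-0.4  0.5  2.8] 185.4
15 [-1.1  0.9  3.7] 188.3
16 [ 1.9 -0.1 -4.1] 188.7
17 [  5.2   0.7 -17.8] 188.9
25.3083
```

View pics/b.png

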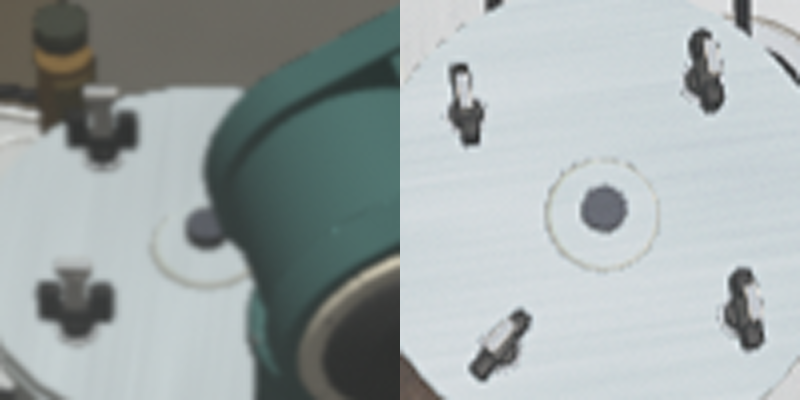

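The top view, right half, shows the loose nut at (500,345) turned about 45°. The other three are unchanged, and the tab met its stop at about 16 mm. Handing in.

```bash
python3 -c "
from cell import robot
print(robot.job_done())"
```

```text
the job is handed in; nothing more can be done
None
```

I found the loose nut (at x≈499, y≈-59), turned it about 45° clockwise, and pulled its tab up to the stop; I felt only one of the other three nuts (tight), none of them looked moved in the last picture, and the job is handed in.

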